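Shake the caught rollers out of the upturned tin

ROBOT

A 6-joint arm with a two-finger parallel gripper is mounted at the origin on the work surface. World frame = base frame: x ahead of the robot, y to its left, z up, the work surface at z = 0. Lengths are in mm, angles in degrees, forces in N, time in s.
With the tool pointing down it reaches from about 300 to 850 mm from the base axis. Payload 4.2 kg.
Tool frame: the origin (TCP) lies at the centre of the arm's flange, where the gripper is bolted on; the fingertips stand 191 mm ahead of it and the grasp point (between the pads) lies 172 mm ahead of it; z points along the fingers, x is the direction in which the jaws open and shut, and the axes are right-handed (so a half turn about z gives the same grasp; the last joint's range is limited). The gripper opens to 91 mm and grips with 3 to 60 N. Pads are 32 mm wide; open, the fingers measure 118 mm over their backs; the gripper's body (76 mm by 178 mm) begins 60 mm behind the grasp point.
Start: joints at [63.312, 18.312, 89.639, -0, 72.044, -1.146], TCP at [247.925, 518.803, 404.776] pointing down, gripper open.
Joint ranges: [-177.97, 177.97], [-48.28, 115.42], [12.27, 149.76], [-77.06, 257.06], [2.81, 150.46], [-146.56, 146.56]. Speed limits (degrees/s): [147.25, 147.25, 180, 180, 180, 180].

INTERFACE

Orientations are given as [roll, pitch, yaw] about the fixed x, y, z axes, in that order (R = Rz(yaw) Ry(pitch) Rx(roll)).
In Python, from workcell import telemetry, imaging, env gives the robot as it stands. The module is installed in compiled form; this text tells all that it offers.
- The arm moves only by the tool jog_arm, never from a script. Its argument "series" is a list of rows, each a list of 3 entries, a list of its own where there are three numbers: the shift along the world's x, y, z in mm, then the turn, a rotation vector about the world's x, y, z in rad, then the opening, from 0 (shut) to 1 (fully open). In form: [[[x, y, z], [ax, ay, az], jaw], ...]. A call has exactly 5 rows; each row is the pose to reach, as a shift and turn from the pose measured when the call began; what a row does not reach only later rows make up. A row lasts 1/12 s, in which the tool goes at most 41.7 mm and 7.16 degrees, less where a joint would pass 70% of its speed; a pose out of reach is approached as far as the arm can. A call with a gripper value outside its range is refused whole. The fingers move at their own pace and stop on an object; "squeeze" is the grip in N (left out, the last holds). Time passes only in rows, so rows that repeat a pose let the fingers close, or fill a call up. It gives the time, the measured TCP pose, the force and the opening at its end, in the units of the state.
- telemetry.state(): the state, without advancing time (a new reading comes with each control period).
- imaging.grab_frame(name): name is "scene" or "top" or "wrist"; returns a dict with "pixels" (400x640x3 uint8, red, green, blue), "fov_y" (degrees; the focal length in pixels is half the picture's height over the tangent of half this angle, whatever the lens; pixels are square), "cx", "cy" (the principal point, pixels), "k1" (the pictures are not rectified: a ray, as slopes to the right and down, at radius r is drawn at 1 + k1 r^2 times it, then the intrinsics apply), "R" (3x3) and "t" (3): a world point X has camera coordinates R X + t; the wrist camera has in their place "T_tool_cam" (4x4, takes a point from camera to tool coordinates, whose origin is the TCP and whose axes are the tool frame's). Camera axes: x right, y down, z forward; pixel columns grow to the right and rows downward; lengths in mm; the calibration is good to about 2 mm. A picture is of the moment at which its call begins: read the wrist's pose just before it. There is no depth.
- env.job_done(): hands the job in, once; it reports no verdict.
The state is a dict: "time_s": time; "qpos": joint angles; "qvel": joint speeds; "effort": joint torques, N m; "ee_pos": TCP position; "ee_rot": TCP orientation; "force": force on the tool from outside, world axes, zero at the start; "torque": the same for the moment, N m; "gripper_width": finger opening in mm.
Only numpy, scipy, OpenCV 4.12 (cv2) and the standard library are available. Lean on these libraries where they do the work, as an engineer would, in place of code of your own. Each camera call takes 0.05 s, during which the arm holds its last target.

TASK

The taller of the two upturned tins on the wooden drying board still has two steel rollers caught inside on its inturned rim. Lift it, carry it mouth down and gently so that nothing drops on the way, hold it up above the steel tray and shake it there until its weight stops dropping and both rollers lie in the tray; then stand it back on the board where it was, mouth down.

Things in the scene. Friction and masses are not known exactly. Their poses are not given: they have to be found in the camera images.
- tall_tin_mid (a point): Centre, half-way up, of the taller of two plain round aluminium tins standing mouth down on a fixed board 120 x 250 mm, its top 12 mm above the bench. 64 mm across, 105 mm high, 110-180 g empty; closed end up, z up. Flat inturned rim 3 mm thick at the mouth leaves a hole 33 mm across. The other tin, 130 mm away on either side, is as wide but only 65 mm high and empty.
- roller_a_mid (a point): Centre of the first steel roller, a solid cylinder 18 mm across, 24 mm long (along its z), 48 g (0.47 N). It starts hidden inside the tall tin, standing on the inturned rim, its axis 20 mm from the tin's. It stays there while the tin moves gently and comes out through the hole when the tin is shaken sharply sideways, by 20 mm or so each way.
- roller_b_mid (a point): Centre of the second steel roller, the same as the first, caught on the opposite side of the tin's rim.
- tray_in (a point): Centre of the inner floor (3 mm above the bench) of a fixed open steel tray: outside 170 mm along its x, 220 mm along its y, 40 mm high, walls and floor 3 mm thick. z up.
Mind the look-alikes: they are no part of the job. What is shaped like the part that bears tall_tin_mid but pink is not meant.

How it is judged (in metres and radians):
On the way, in this order (a step that is already met when the one before it is completed fails the run):
1. the tall tin is held mouth down above the tray with both rollers still in it (x of tall_tin_mid in the frame of tray_in between -0.08 and 0.08 m and y of tall_tin_mid in the frame of tray_in between -0.105 and 0.105 m and height (world z) of tall_tin_mid above 0.085 m and angle between tall_tin_mid's own z axis and vertical below 0.6 rad and distance between each of roller_a_mid, roller_b_mid and tall_tin_mid below 0.058 m), for 0.1 s.
2. both rollers have dropped into the tray while the tin is still held up (x of roller_a_mid in the frame of tray_in between -0.08 and 0.08 m and y of roller_a_mid in the frame of tray_in between -0.105 and 0.105 m and height (world z) of each of roller_a_mid, roller_b_mid below 0.035 m and x of roller_b_mid in the frame of tray_in between -0.08 and 0.08 m and y of roller_b_mid in the frame of tray_in between -0.105 and 0.105 m and height (world z) of tall_tin_mid above 0.085 m), for 0.2 s.
At the end, for the whole second after the job is handed in: Both rollers lie inside the tray (centres within its walls and less than 35 mm above the bench), and the tall tin stands mouth down on the board, its centre within 25 mm of where it was at the start and upright within 10 degrees (distance of tall_tin_mid from where it was at the start of the episode below 0.025 m and angle between tall_tin_mid's own z axis and vertical below 0.17 rad and x of roller_a_mid in the frame of tray_in between -0.08 and 0.08 m and y of roller_a_mid in the frame of tray_in between -0.105 and 0.105 m and height (world z) of each of roller_a_mid, roller_b_mid below 0.035 m and x of roller_b_mid in the frame of tray_in between -0.08 and 0.08 m and y of roller_b_mid in the frame of tray_in between -0.105 and 0.105 m); the robot touches nothing.
It also fails if it takes over 64 s, if anything falls off the work surface, if the arm or the gripper's body presses on something with over 40 N, if the wrist force passes 120 N, or if a joint passes its speed limit or range.

## Working session

There is one attempt and no reset: what is moved stays moved. The work goes in short steps, Python scripts to look and compute and a tool call to move; the robot and the scene stay as the last step left them, time stands still between calls to the robot, and variables do not carry over. Pictures are saved under pics/ and viewed, and the job is handed in when it is done.

Besides the shell and the picture viewer there is one more tool, called after "Emit:" by a JSON object that holds its "op" and its "data", one argument or row to a line. jog_arm: Moves the arm, as the interface text tells. Its arguments: {"type":"object","properties":{"series":{"type":"array"},"squeeze":{"type":"number"}},"required":["series"]}

```bash
mkdir -p pics; cat > h.py <<'E'
import numpy as np,cv2,pickle
from workcell import telemetry, imaging, env
def grab(n,tag):
    s=telemetry.state(); f=imaging.grab_frame(n); f['state']=s
    cv2.imwrite(f'pics/{tag}.png',f['pixels'][:,:,::-1]); pickle.dump(f,open(f'pics/{tag}.pkl','wb')); return f
E
python3 - <<'E'
from h import *
for n in ['scene','top','wrist']:
    f=grab(n,n+'0'); print(n,{k:v for k,v in f.items() if k not in('pixels','state')})
print(telemetry.state())
E
```

```text
scene {'fov_y': 53.17675082561823, 'cx': 319.06461848467796, 'cy': 195.0111646930525, 'k1': -0.021209513733497443, 'R': array([[-0.30938037,  0.9507879 ,  0.01691609],
       [ 0.60216531,  0.20964665, -0.77035396],
       [-0.73598963, -0.22814611, -0.63739205]]), 't': array([ 154.9781186 , -226.10856004, 1163.94655759])}
top {'fov_y': 46.876636192418324, 'cx': 316.2319055877239, 'cy': 194.63922230575693, 'k1': -0.06285446258625063, 'R': array([[-0.02665649, -0.99963726,  0.00384443],
       [-0.99647088,  0.02626545, -0.07972391],
       [ 0.07959402, -0.00595602, -0.99680957]]), 't': array([  1.40909735, 476.34198673, 925.15798264])}
wrist {'fov_y': 68.54481392560868, 'cx': 319.41397762857105, 'cy': 196.99065557940708, 'k1': -0.022625386916863666, 'T_tool_cam': array([[ 9.99999863e-01, -4.12530262e-04, -3.23416174e-04,
         8.98314455e-01],
       [ 4.78696265e-04,  9.70093365e-01,  2.42731611e-01,
        -6.72811148e+01],
       [ 2.13609749e-04, -2.42731732e-01,  9.70093429e-01,
         1.93928110e+01],
       [ 0.00000000e+00,  0.00000000e+00,  0.00000000e+00,
         1.00000000e+00]])}
{'time_s': 0.15, 'qpos': array([ 6.33113913e+01,  1.83436420e+01,  8.96907831e+01,  1.24835353e-03,
        7.20454864e+01, -1.14652429e+00]), 'qvel': array([ 0.02011958, -0.09435153, -0.2988475 , -0.0188626 ,  0.12944949,
        0.0399246 ]), 'effort': array([-1.98856918e-05, -4.12775803e+01, -2.32153720e+01,  7.29086227e-02,
        4.33347502e-02, -9.93698222e-05]), 'ee_pos': array([247.87014358, 518.69021479, 404.10614767]), 'ee_rot': array([-1.79997214e+02,  7.98717870e-02,  6.44575319e+01]), 'force': array([-1.24504673, -0.56644075,  0.50951393]), 'torque': array([-0.02965432,  0.00958846, -0.00198937]), 'gripper_width': 91.08564886308984}
```

View pics/scene0.png

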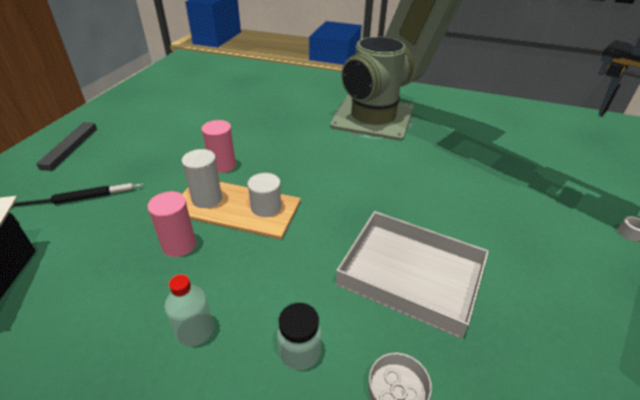

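View pics/top0.png

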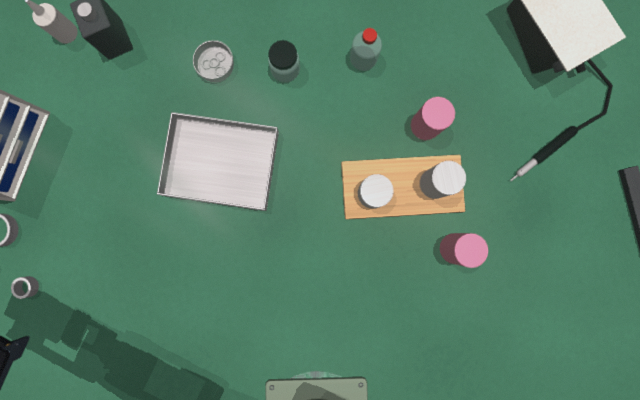

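View pics/wrist0.png

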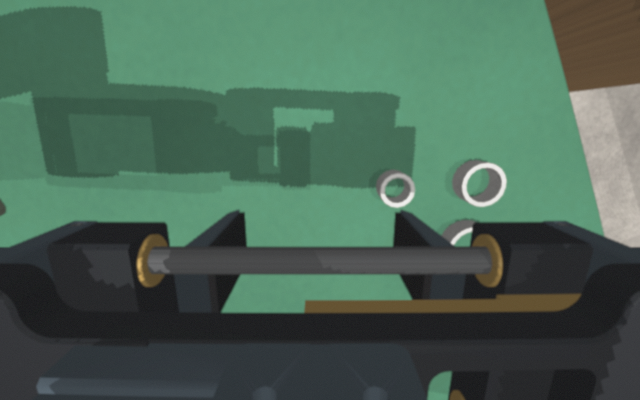

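Candidates for the tall tin: grey tall one at scene (202,180)/top (449,178); short grey at scene (265,195)/top (377,191); pink ones at scene (219,147), (173,224)/top (471,250), (438,113). I choose the tall grey one, and check it in close crops.

```bash
python3 - <<'E'
import cv2,numpy as np
a=cv2.imread('pics/scene0.png')[140:250,165:315]; b=cv2.imread('pics/top0.png')[145:225,335:475]
cv2.imwrite('pics/c1.png',cv2.resize(a,None,fx=5,fy=5,interpolation=cv2.INTER_CUBIC))
cv2.imwrite('pics/c2.png',cv2.resize(b,None,fx=5,fy=5,interpolation=cv2.INTER_CUBIC))
E
```

```text
(no output)
```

View pics/c1.png

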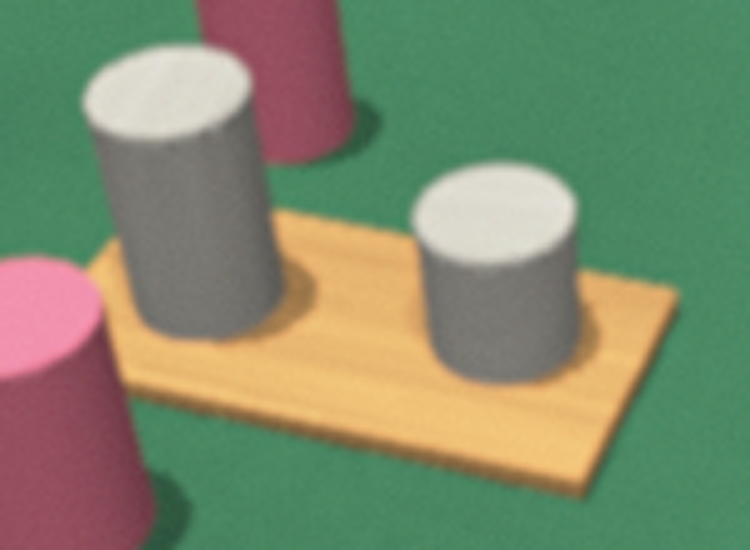

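View pics/c2.png

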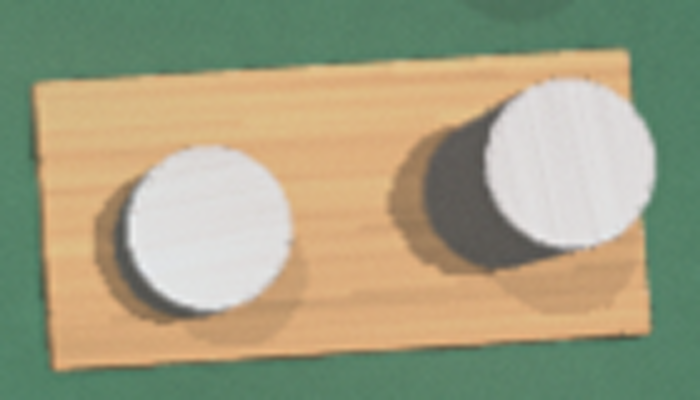

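Crops confirm it: tall grey tin's top centre is at top (449,177.6) and scene (198.5,158.4); the short one's at top (376.8,190.8) and scene (263.8,182.6).

```bash
cat >> h.py <<'E'
def ray(f,u,v):
    h=f['pixels'].shape[0]; fl=h/2/np.tan(np.radians(f['fov_y'])/2)
    d=np.array([(u-f['cx'])/fl,(v-f['cy'])/fl]); x=d.copy()
    for _ in range(30): x=d/(1+f['k1']*(x@x))
    c=np.array([x[0],x[1],1])
    if 'R' in f: R=f['R'].T; o=-R@f['t']
    else:
        from scipy.spatial.transform import Rotation as Ro
        s=f['state'];T=f['T_tool_cam'];Rt=Ro.from_euler('xyz',s['ee_rot'],degrees=True).as_matrix()
        R=Rt@T[:3,:3]; o=Rt@T[:3,3]+s['ee_pos']
    w=R@c; return o,w/np.linalg.norm(w)
def tri(*obs):
    A=0;b=0
    for f,p in obs:
        o,w=ray(f,*p);P=np.eye(3)-np.outer(w,w);A=A+P;b=b+P@o
    X=np.linalg.solve(A,b); return X,[round(float(np.linalg.norm(np.cross(X-ray(f,*p)[0],ray(f,*p)[1]))),1) for f,p in obs]
def atz(f,p,z):
    o,w=ray(f,*p); return o+w*(z-o[2])/w[2]
def load(t): return pickle.load(open(f'pics/{t}.pkl','rb'))
E
python3 - <<'E'
from h import *
np.set_printoptions(precision=1,suppress=True)
T=load('top0');S=load('scene0')
print('tall',*tri((T,(449,177.6)),(S,(198.5,158.4))), atz(T,(449,177.6),117),atz(S,(198.5,158.4),117))
print('short',*tri((T,(376.8,190.8)),(S,(263.8,182.6))))
# board corners
for p in [(341.5,161.5),(460.5,155),(465,211.5),(346,219)]: print('board',atz(T,p,12))
for a,b in zip([(277,127),(172,113),(158,195),(267,210)],[(339,270),(466,328),(487,249),(376,216)]):
    print('tray',*tri((T,a),(S,b)),atz(T,a,40))
E
```

```text
tall [ 493.  -256.   116.2] [1.5, 1.5] [ 493.5 -257.1  117. ] [ 494.  -253.6  117. ]
short [ 475.6 -126.5   76. ] [1.3, 1.3]
board [544.4 -65.5  12. ]
board [ 552.  -315.3   12. ]
board [ 433.6 -318.5   12. ]
board [425.  -71.1  12. ]
tray [613.2  67.8  40.9] [3.1, 3.1] [614.2  64.8  40. ]
tray [651.8 281.6  32.2] [0.0, 0.0] [649.7 279.2  40. ]
tray [482.  308.   41.6] [1.1, 1.1] [482.2 307.4  40. ]
tray [446.   95.   26.8] [5.8, 5.8] [446.4  88.   40. ]
```

```bash
python3 - <<'E'
from h import *
np.set_printoptions(precision=1,suppress=True)
T=load('top0');S=load('scene0')
for a,b in [((471,251),(217.5,130)),((438,114),(169,204))]:
    X,e=tri((T,a),(S,b)); d=X[:2]-[493,-256]; print(X,e,np.hypot(*d),np.degrees(np.arctan2(d[1],d[0])))
E
```

```text
[ 355.2 -295.6   96.6] [2.9, 2.9] 143.40968959135793 -163.98836973166775
[ 616.5 -244.7  101.8] [2.5, 2.5] 123.98237325113907 5.215904069467832
```

Emit:
{"op": "jog_arm", "data": {
  "series": [
    [[12, -39, 0], [0, 0, -0.1], 1],
    [[24, -78, 0], [0, 0, -0.2], 1],
    [[37, -116, 0], [0, 0, -0.29], 1],
    [[49, -155, 0], [0, 0, -0.38], 1],
    [[61, -194, 0], [0, 0, -0.48], 1]
  ],
  "squeeze": 40
}}

```text
time_s: 0.57
ee_pos: [308.9, 322.9, 403.8]
ee_rot: [180.0, 0.1, 36.7]
force: [0.8, 0.1, 0.0]
gripper_width: 91.2
```

Emit:
{"op": "jog_arm", "data": {
  "series": [
    [[12, -39, 0], [0, 0, -0.1], 1],
    [[24, -78, 0], [0, 0, -0.2], 1],
    [[37, -116, 0], [0, 0, -0.29], 1],
    [[49, -155, 0], [0, 0, -0.38], 1],
    [[61, -194, 0], [0, 0, -0.48], 1]
  ]
}}

```text
time_s: 0.98
ee_pos: [369.7, 127.0, 403.9]
ee_rot: [180.0, 0.1, 9.0]
force: [1.6, -0.1, -0.4]
gripper_width: 91.0
```

Emit:
{"op": "jog_arm", "data": {
  "series": [
    [[12, -39, 0], [0, 0, -0.1], 1],
    [[24, -78, 0], [0, 0, -0.2], 1],
    [[37, -116, 0], [0, 0, -0.29], 1],
    [[49, -155, 0], [0, 0, -0.38], 1],
    [[61, -194, 0], [0, 0, -0.48], 1]
  ]
}}

```text
time_s: 1.4
ee_pos: [430.6, -69.1, 403.9]
ee_rot: [180.0, 0.1, -18.8]
force: [1.1, 0.5, 0.5]
gripper_width: 91.1
```

Emit:
{"op": "jog_arm", "data": {
  "series": [
    [[12, -37, -5], [0, 0, -0.09], 1],
    [[25, -75, -10], [0, 0, -0.18], 1],
    [[37, -112, -20], [0, 0, -0.27], 1],
    [[50, -150, -30], [0, 0, -0.37], 1],
    [[62, -187, -40], [0, 0, -0.457], 1]
  ]
}}

```text
time_s: 1.82
ee_pos: [492.8, -258.3, 363.2]
ee_rot: [-180.0, 0.1, -45.3]
force: [1.0, 1.4, -0.1]
gripper_width: 91.3
```

```bash
python3 - <<'E'
from h import *
f=grab('wrist','w1'); print(f['state']['ee_pos'],f['state']['ee_rot'])
E
```

```text
[ 492.78872319 -258.26060414  363.22870631] [-1.79993547e+02  7.73363555e-02 -4.52771067e+01]
```

View pics/w1.png

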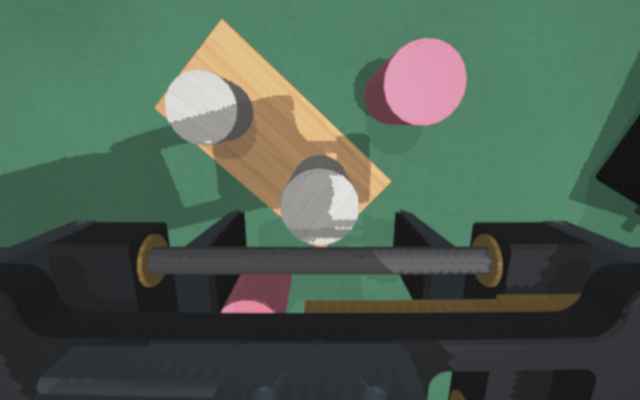

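The wrist view shows the tall tin's top centred between the jaws at (320,206); its edges run from 281 to 359 across and from 168 to 245 down.

```bash
python3 - <<'E'
from h import *
np.set_printoptions(precision=1,suppress=True)
W=load('w1');T=load('top0');S=load('scene0')
print(atz(W,(320,206),116.5)); print(tri((W,(320,206)),(T,(449,177.6)),(S,(198.5,158.4))))
E
```

```text
[ 496.6 -255.3  116.5]
(array([ 494.4, -255.6,  116.4]), [2.1, 1.9, 1.9])
```

Emit:
{"op": "jog_arm", "data": {
  "series": [
    [[1, 1, -35], [0, 0, 0], 1],
    [[2, 3, -70], [0, 0, 0], 1],
    [[2, 3, -100], [0, 0, 0], 1],
    [[2, 3, -115], [0, 0, 0], 1],
    [[2, 3, -119], [0, 0, 0], 1]
  ]
}}

```text
time_s: 2.28
ee_pos: [495.5, -259.9, 238.3]
ee_rot: [179.7, 0.3, -45.5]
force: [-0.2, 0.4, 0.5]
gripper_width: 91.1
```

Emit:
{"op": "jog_arm", "data": {
  "series": [
    [[0, 0, 0], [0, 0, 0], 0.9],
    [[0, 0, 0], [0, 0, 0], 0.8],
    [[0, 0, 0], [0, 0, 0], 0.75],
    [[0, 0, 0], [0, 0, 0], 0.72],
    [[0, 0, 0], [0, 0, 0], 0.7]
  ],
  "squeeze": 40
}}

```text
time_s: 2.7
ee_pos: [495.3, -259.5, 239.5]
ee_rot: [179.7, 0.3, -45.6]
force: [-1.6, 2.3, 1.4]
gripper_width: 64.8
```

```bash
python3 - <<'E'
from h import *
s=telemetry.state();print(s['ee_pos'],s['ee_rot'],s['force'],s['torque'],s['gripper_width'])
f=grab('scene','s2')
cv2.imwrite('pics/s2c.png',cv2.resize(f['pixels'][80:260,120:320,::-1],None,fx=3,fy=3))
E
```

```text
[ 495.32689138 -259.50437684  239.49019398] [179.72998567   0.28500492 -45.55587546] [-1.64737318  2.26926988  1.42501516] [ 0.44929449  0.34792459 -0.01939828] 64.78553456814153
```

View pics/s2c.png

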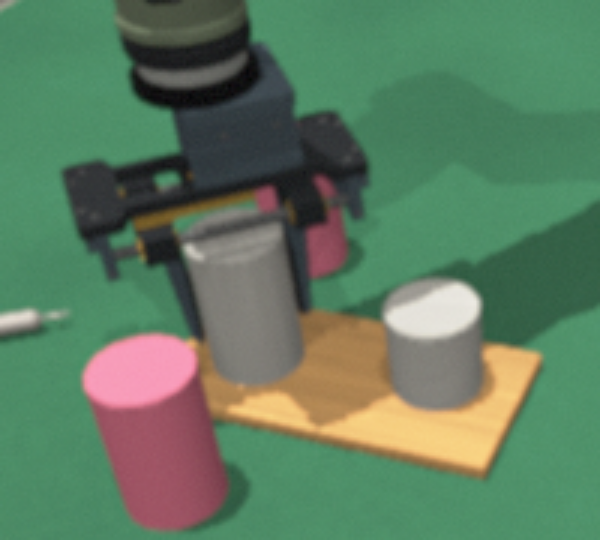

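Emit:
{"op": "jog_arm", "data": {
  "series": [
    [[0, 0, 0], [0, 0, 0], 0.6],
    [[0, 0, 0], [0, 0, 0], 0.5],
    [[0, 0, 0], [0, 0, 0], 0.4],
    [[0, 0, 0], [0, 0, 0], 0.4],
    [[0, 0, 0], [0, 0, 0], 0.4]
  ],
  "squeeze": 40
}}

```text
time_s: 3.17
ee_pos: [495.4, -259.6, 239.3]
ee_rot: [179.7, 0.3, -45.5]
force: [0.0, -0.0, -0.7]
gripper_width: 62.2
```

```bash
python3 - <<'E'
from h import *
s=telemetry.state();print(s['ee_pos'],s['ee_rot'],s['force'],s['torque'],s['gripper_width'],s['qvel'])
E
```

```text
[ 495.40604094 -259.62653703  239.31970673] [179.72217931   0.26053785 -45.54859464] [ 0.0178601  -0.04618568 -0.72255918] [-0.20775358  0.07301923  0.0153037 ] 62.20144165501761 [-0.13196258 -0.00146424 -0.01714329  0.01484945  0.05651346  0.00057891]
```

Emit:
{"op": "jog_arm", "data": {
  "series": [
    [[0, 0, 2], [0, 0, 0], 0.4],
    [[0, 0, 7], [0, 0, 0], 0.4],
    [[0, 0, 14], [0, 0, 0], 0.4],
    [[0, 0, 20], [0, 0, 0], 0.4],
    [[0, 0, 23], [0, 0, 0], 0.4]
  ]
}}

```text
time_s: 3.58
ee_pos: [495.7, -259.8, 263.7]
ee_rot: [179.8, 0.1, -45.6]
force: [-0.1, 0.1, -1.9]
gripper_width: 62.3
```

```bash
python3 - <<'E'
from h import *
s=telemetry.state();print(s['ee_pos'],s['ee_rot'],s['force'],s['torque'],s['gripper_width'],s['qvel'])
f=grab('scene','s3')
cv2.imwrite('pics/s3c.png',cv2.resize(f['pixels'][80:260,120:320,::-1],None,fx=3,fy=3))
E
```

```text
[ 495.69475187 -259.82308294  263.67959051] [ 1.79756637e+02  1.45047663e-01 -4.55508962e+01] [-0.10618863  0.13973802 -1.90894709] [-0.08893637  0.11705881  0.0172231 ] 62.25053724469004 [ 0.06754076 -2.0736997  -1.89926463  0.01291582  4.08777725 -0.06166652]
```

View pics/s3c.png

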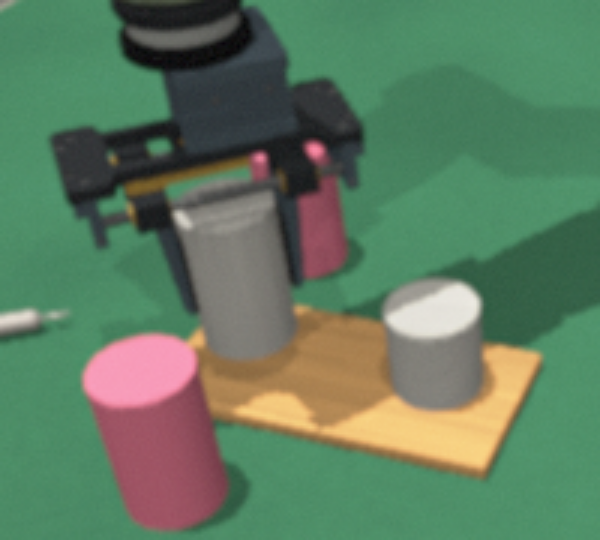

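Emit:
{"op": "jog_arm", "data": {
  "series": [
    [[0, 0, 3], [0, 0, 0], 0.4],
    [[0, 0, 10], [0, 0, 0], 0.4],
    [[0, 0, 19], [0, 0, 0], 0.4],
    [[0, 0, 28], [0, 0, 0], 0.4],
    [[0, 0, 33], [0, 0, 0], 0.4]
  ]
}}

```text
time_s: 4.05
ee_pos: [496.1, -260.0, 298.7]
ee_rot: [179.8, -0.0, -45.6]
force: [0.3, -0.6, -2.7]
gripper_width: 62.3
```

Emit:
{"op": "jog_arm", "data": {
  "series": [
    [[0, 0, 3], [0, 0, 0], 0.4],
    [[0, 0, 10], [0, 0, 0], 0.4],
    [[0, 0, 19], [0, 0, 0], 0.4],
    [[0, 0, 28], [0, 0, 0], 0.4],
    [[0, 0, 33], [0, 0, 0], 0.4]
  ]
}}

```text
time_s: 4.47
ee_pos: [496.3, -260.1, 333.2]
ee_rot: [179.8, -0.1, -45.6]
force: [0.9, -1.7, -2.4]
gripper_width: 61.8
```

Emit:
{"op": "jog_arm", "data": {
  "series": [
    [[0, 2, 0], [0, 0, 0], 0.4],
    [[1, 8, 0], [0, 0, 0], 0.4],
    [[2, 15, 0], [0, 0, 0], 0.4],
    [[3, 21, 0], [0, 0, 0], 0.4],
    [[3, 24, 0], [0, 0, 0], 0.4]
  ]
}}

```text
time_s: 4.88
ee_pos: [499.3, -234.9, 332.7]
ee_rot: [179.8, -0.0, -45.5]
force: [0.7, 0.1, -2.6]
gripper_width: 62.0
```

Emit:
{"op": "jog_arm", "data": {
  "series": [
    [[0, 4, 0], [0, 0, 0], 0.4],
    [[1, 13, 0], [0, 0, 0], 0.4],
    [[3, 25, 0], [0, 0, 0], 0.4],
    [[4, 36, 0], [0, 0, 0], 0.4],
    [[5, 41, 0], [0, 0, 0], 0.4]
  ]
}}

```text
time_s: 5.3
ee_pos: [504.3, -192.1, 332.7]
ee_rot: [179.9, 0.0, -45.4]
force: [-0.3, -0.1, -2.5]
gripper_width: 61.7
```

Emit:
{"op": "jog_arm", "data": {
  "series": [
    [[0, 4, 0], [0, 0, 0], 0.4],
    [[1, 13, 0], [0, 0, 0], 0.4],
    [[3, 25, 0], [0, 0, 0], 0.4],
    [[4, 36, 0], [0, 0, 0], 0.4],
    [[5, 41, 0], [0, 0, 0], 0.4]
  ]
}}

```text
time_s: 5.72
ee_pos: [509.4, -149.5, 332.7]
ee_rot: [179.9, 0.1, -45.4]
force: [-0.4, 0.0, -2.3]
gripper_width: 62.1
```

Emit:
{"op": "jog_arm", "data": {
  "series": [
    [[0, 4, 0], [0, 0, 0], 0.4],
    [[1, 13, 0], [0, 0, 0], 0.4],
    [[3, 25, 0], [0, 0, 0], 0.4],
    [[4, 36, 0], [0, 0, 0], 0.4],
    [[5, 41, 0], [0, 0, 0], 0.4]
  ]
}}

```text
time_s: 6.13
ee_pos: [514.4, -106.9, 332.6]
ee_rot: [179.9, 0.1, -45.3]
force: [-1.0, 0.5, -2.1]
gripper_width: 62.2
```

Emit:
{"op": "jog_arm", "data": {
  "series": [
    [[0, 4, 0], [0, 0, 0], 0.4],
    [[1, 13, 0], [0, 0, 0], 0.4],
    [[3, 25, 0], [0, 0, 0], 0.4],
    [[4, 36, 0], [0, 0, 0], 0.4],
    [[5, 41, 0], [0, 0, 0], 0.4]
  ]
}}

```text
time_s: 6.55
ee_pos: [519.5, -64.3, 332.6]
ee_rot: [179.9, 0.1, -45.3]
force: [-0.1, 0.4, -2.7]
gripper_width: 62.4
```

Emit:
{"op": "jog_arm", "data": {
  "series": [
    [[0, 4, 0], [0, 0, 0], 0.4],
    [[1, 13, 0], [0, 0, 0], 0.4],
    [[3, 25, 0], [0, 0, 0], 0.4],
    [[4, 36, 0], [0, 0, 0], 0.4],
    [[5, 41, 0], [0, 0, 0], 0.4]
  ]
}}

```text
time_s: 6.97
ee_pos: [524.6, -21.7, 332.6]
ee_rot: [179.9, 0.1, -45.2]
force: [0.4, 0.1, -2.4]
gripper_width: 62.1
```

Emit:
{"op": "jog_arm", "data": {
  "series": [
    [[0, 4, 0], [0, 0, 0], 0.4],
    [[1, 13, 0], [0, 0, 0], 0.4],
    [[3, 25, 0], [0, 0, 0], 0.4],
    [[4, 36, 0], [0, 0, 0], 0.4],
    [[5, 41, 0], [0, 0, 0], 0.4]
  ]
}}

```text
time_s: 7.38
ee_pos: [529.7, 20.8, 332.7]
ee_rot: [180.0, 0.2, -45.2]
force: [0.7, 0.0, -3.1]
gripper_width: 62.5
```

Emit:
{"op": "jog_arm", "data": {
  "series": [
    [[0, 4, 0], [0, 0, 0], 0.4],
    [[1, 13, 0], [0, 0, 0], 0.4],
    [[3, 25, 0], [0, 0, 0], 0.4],
    [[4, 36, 0], [0, 0, 0], 0.4],
    [[5, 41, 0], [0, 0, 0], 0.4]
  ]
}}

```text
time_s: 7.8
ee_pos: [534.9, 63.5, 332.7]
ee_rot: [180.0, 0.2, -45.1]
force: [0.3, 0.8, -2.2]
gripper_width: 62.2
```

Emit:
{"op": "jog_arm", "data": {
  "series": [
    [[0, 4, 0], [0, 0, 0], 0.4],
    [[1, 13, 0], [0, 0, 0], 0.4],
    [[3, 25, 0], [0, 0, 0], 0.4],
    [[4, 36, 0], [0, 0, 0], 0.4],
    [[5, 41, 0], [0, 0, 0], 0.4]
  ]
}}

```text
time_s: 8.22
ee_pos: [540.1, 106.1, 332.7]
ee_rot: [-180.0, 0.2, -45.1]
force: [0.0, 0.1, -2.2]
gripper_width: 62.3
```

Emit:
{"op": "jog_arm", "data": {
  "series": [
    [[0, 4, 0], [0, 0, 0], 0.4],
    [[1, 13, 0], [0, 0, 0], 0.4],
    [[3, 25, 0], [0, 0, 0], 0.4],
    [[4, 36, 0], [0, 0, 0], 0.4],
    [[5, 41, 0], [0, 0, 0], 0.4]
  ]
}}

```text
time_s: 8.63
ee_pos: [545.2, 148.7, 332.7]
ee_rot: [-179.9, 0.2, -45.1]
force: [0.6, -0.0, -2.5]
gripper_width: 62.1
```

Emit:
{"op": "jog_arm", "data": {
  "series": [
    [[0, 4, 0], [0, 0, 0], 0.4],
    [[1, 12, 0], [0, 0, 0], 0.4],
    [[2, 22, 0], [0, 0, 0], 0.4],
    [[3, 31, 0], [0, 0, 0], 0.4],
    [[3, 35, 0], [0, 0, 0], 0.4]
  ]
}}

```text
time_s: 9.05
ee_pos: [548.5, 185.1, 332.7]
ee_rot: [-179.9, 0.2, -45.0]
force: [-0.3, 0.7, -2.4]
gripper_width: 62.1
```

Emit:
{"op": "jog_arm", "data": {
  "series": [
    [[0, 0, -3], [0, 0, 0], 0.4],
    [[0, 0, -11], [0, 0, 0], 0.4],
    [[0, 0, -21], [0, 0, 0], 0.4],
    [[0, 0, -31], [0, 0, 0], 0.4],
    [[0, 0, -36], [0, 0, 0], 0.4]
  ]
}}

```text
time_s: 9.47
ee_pos: [547.9, 184.5, 294.4]
ee_rot: [179.9, 0.3, -45.0]
force: [-0.5, -0.3, -2.3]
gripper_width: 62.4
```

```bash
python3 - <<'E'
from h import *
F=[]
for i in range(3):
    f=grab('scene','s4'); F.append(f['state']['force'][2])
s=telemetry.state();print(s['ee_pos'],s['ee_rot'],F,s['gripper_width'])
cv2.imwrite('pics/s4c.png',cv2.resize(f['pixels'][100:340,280:520,::-1],None,fx=2.5,fy=2.5))
E
```

```text
[548.35739422 184.76362538 295.77397253] [-179.98772482    0.27891743  -45.04151358] [np.float64(-2.2969436615226346), np.float64(-3.463212012425268), np.float64(-2.1445082779069105)] 62.01893668623141
```

View pics/s4c.png

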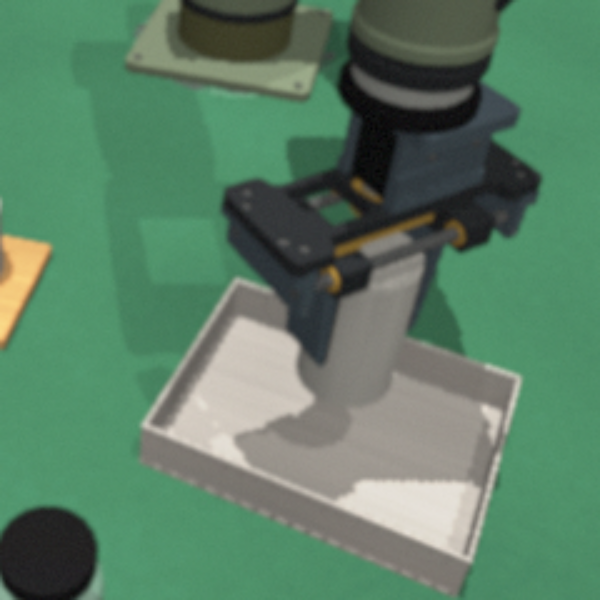

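Tin over the tray, weight steady at about -2.4 N and the tray empty. Now shake.

Emit:
{"op": "jog_arm", "data": {
  "series": [
    [[14, -14, 0], [0, 0, 0], 0.4],
    [[-14, 14, 0], [0, 0, 0], 0.4],
    [[14, -14, 0], [0, 0, 0], 0.4],
    [[-14, 14, 0], [0, 0, 0], 0.4],
    [[0, 0, 0], [0, 0, 0], 0.4]
  ]
}}

```text
time_s: 10.03
ee_pos: [544.9, 187.5, 295.7]
ee_rot: [179.9, 0.6, -45.0]
force: [-0.8, -1.4, -2.3]
gripper_width: 62.4
```

```bash
cat > look.py <<'E'
from h import *
import sys
tag=sys.argv[1];F=[]
for i in range(4):
    f=grab('scene',tag); F.append(round(float(f['state']['force'][2]),1))
s=telemetry.state();print(s['time_s'],s['ee_pos'],s['ee_rot'],F,s['gripper_width'])
cv2.imwrite(f'pics/{tag}c.png',cv2.resize(f['pixels'][100:340,280:520,::-1],None,fx=2.5,fy=2.5))
E
python3 look.py s5
```

```text
10.2333 [548.64155336 184.6976121  296.31261547] [-179.91865178    0.25200196  -45.09224666] [-2.3, -1.1, -0.9, -0.9] 62.673704843323904
```

View pics/s5c.png

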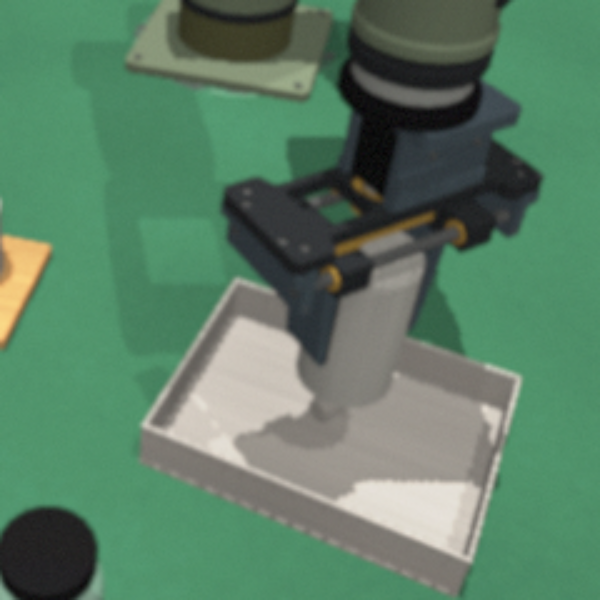

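Something small shows at (325,410), below the mouth. I wait briefly, then average the force and view from other cameras.

Emit:
{"op": "jog_arm", "data": {
  "series": [
    [[0, 0, 0], [0, 0, 0], 0.4],
    [[0, 0, 0], [0, 0, 0], 0.4],
    [[0, 0, 0], [0, 0, 0], 0.4],
    [[0, 0, 0], [0, 0, 0], 0.4],
    [[0, 0, 0], [0, 0, 0], 0.4]
  ]
}}

```text
time_s: 10.65
ee_pos: [548.6, 184.8, 296.4]
ee_rot: [-179.9, 0.3, -45.1]
force: [-0.8, -0.1, -1.4]
gripper_width: 62.2
```

```bash
python3 - <<'E'
from h import *
a=[]
f=grab('scene','s6');a.append(f['state']['force'][2]); g=grab('top','t6');a.append(g['state']['force'][2]); w=grab('wrist','w6');a.append(w['state']['force'][2])
for i in range(3): a.append(grab('scene','s6b')['state']['force'][2])
print(np.round(a,1))
A=cv2.resize(f['pixels'][210:340,330:500],(680,520)[0:2])
cv2.imwrite('pics/s6c.png',A[:,:,::-1])
cv2.imwrite('pics/t6c.png',cv2.resize(g['pixels'][80:230,140:300,::-1],(640,600)))
E
```

```text
[-1.4 -0.7 -1.7 -1.4 -1.1 -1.8]
```

View pics/s6c.png

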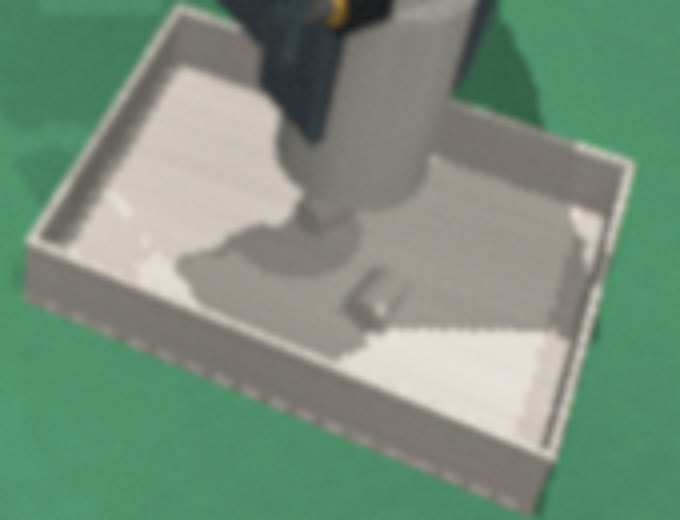

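View pics/t6c.png

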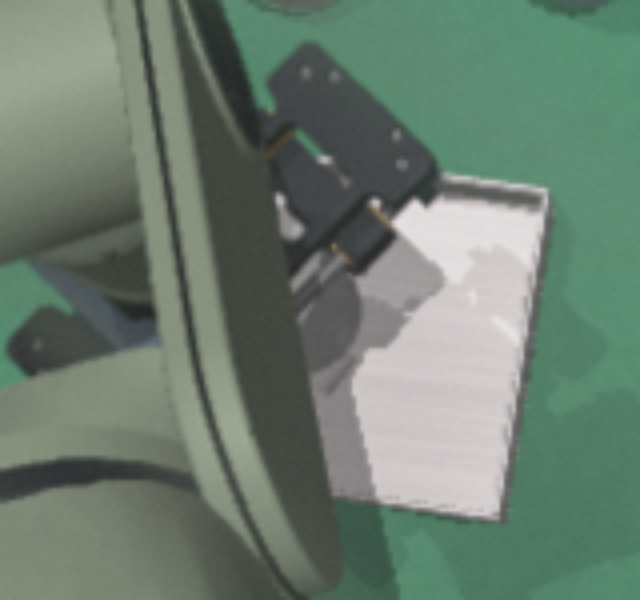

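View pics/w6.png

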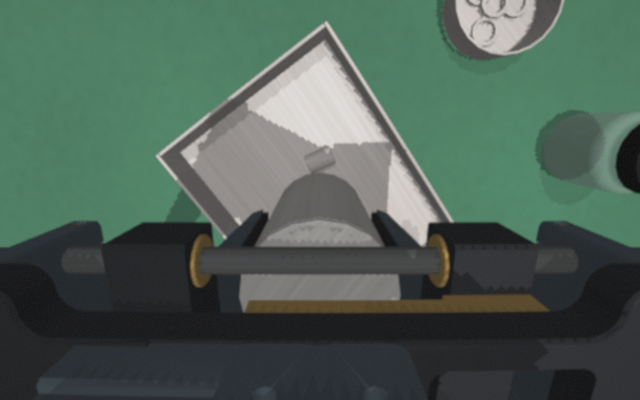

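Two rollers are visible: one lying at (375,298) in the scene crop, the other partly hidden under the mouth at (325,215). I raise the tin to see whether the second stays on the tray floor.

Emit:
{"op": "jog_arm", "data": {
  "series": [
    [[0, 0, 4], [0, 0, 0], 0.4],
    [[0, 0, 13], [0, 0, 0], 0.4],
    [[0, 0, 25], [0, 0, 0], 0.4],
    [[0, 0, 35], [0, 0, 0], 0.4],
    [[0, 0, 40], [0, 0, 0], 0.4]
  ]
}}

```text
time_s: 11.37
ee_pos: [549.0, 184.8, 338.6]
ee_rot: [-179.7, 0.2, -45.1]
force: [-0.1, 1.0, -0.7]
gripper_width: 62.2
```

```bash
python3 - <<'E'
from h import *
a=[]
for i in range(6): f=grab('scene','s7'); a.append(f['state']['force'][2])
print(np.round(a,1),telemetry.state()['ee_pos'])
cv2.imwrite('pics/s7c.png',cv2.resize(f['pixels'][210:340,330:500,::-1],(680,520)))
E
```

```text
[-0.7 -0.8 -2.1 -0.7 -2.2 -1.8] [548.41461796 184.61189581 335.70069446]
```

View pics/s7c.png

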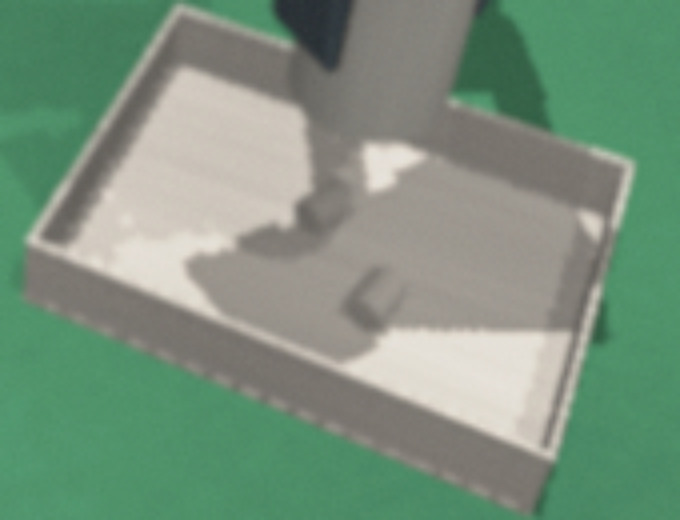

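Both rollers lie on the tray floor at crop (325,205) and (375,298). Carrying the tin back.

Emit:
{"op": "jog_arm", "data": {
  "series": [
    [[-1, -10, 0], [0, 0, 0], 0.4],
    [[-4, -32, 0], [0, 0, 0], 0.4],
    [[-7, -62, 0], [0, 0, 0], 0.4],
    [[-11, -92, 0], [0, 0, 0], 0.4],
    [[-13, -110, 0], [0, 0, 0], 0.4]
  ]
}}

```text
time_s: 12.08
ee_pos: [534.5, 71.9, 335.1]
ee_rot: [179.9, 0.3, -45.1]
force: [-0.3, -0.0, -1.5]
gripper_width: 62.1
```

Emit:
{"op": "jog_arm", "data": {
  "series": [
    [[-1, -10, 0], [0, 0, 0], 0.4],
    [[-4, -32, 0], [0, 0, 0], 0.4],
    [[-7, -62, 0], [0, 0, 0], 0.4],
    [[-11, -92, 0], [0, 0, 0], 0.4],
    [[-13, -110, 0], [0, 0, 0], 0.4]
  ]
}}

```text
time_s: 12.5
ee_pos: [520.8, -40.3, 334.8]
ee_rot: [179.8, 0.3, -45.2]
force: [-0.4, -0.1, -1.1]
gripper_width: 62.3
```

Emit:
{"op": "jog_arm", "data": {
  "series": [
    [[-1, -10, 0], [0, 0, 0], 0.4],
    [[-4, -32, 0], [0, 0, 0], 0.4],
    [[-7, -62, 0], [0, 0, 0], 0.4],
    [[-11, -92, 0], [0, 0, 0], 0.4],
    [[-13, -110, 0], [0, 0, 0], 0.4]
  ]
}}

```text
time_s: 12.92
ee_pos: [507.4, -152.3, 334.6]
ee_rot: [179.7, 0.3, -45.2]
force: [0.4, 0.5, -1.4]
gripper_width: 62.4
```

Emit:
{"op": "jog_arm", "data": {
  "series": [
    [[-1, -10, 0], [0, 0, 0], 0.4],
    [[-4, -32, 0], [0, 0, 0], 0.4],
    [[-7, -62, 0], [0, 0, 0], 0.4],
    [[-11, -90, 0], [0, 0, 0], 0.4],
    [[-12, -106, 0], [0, 0, 0], 0.4]
  ]
}}

```text
time_s: 13.33
ee_pos: [495.2, -260.0, 334.3]
ee_rot: [179.7, 0.3, -45.2]
force: [0.4, -0.5, -1.3]
gripper_width: 62.2
```

Emit:
{"op": "jog_arm", "data": {
  "series": [
    [[0, 0, -6], [0, 0, 0], 0.4],
    [[0, 0, -22], [0, 0, 0], 0.4],
    [[0, 0, -42], [0, 0, 0], 0.4],
    [[0, 0, -58], [0, 0, 0], 0.4],
    [[0, 0, -66], [0, 0, 0], 0.4]
  ]
}}

```text
time_s: 13.75
ee_pos: [494.7, -258.6, 265.8]
ee_rot: [179.7, 0.6, -45.2]
force: [-0.7, 0.1, -0.9]
gripper_width: 62.3
```

```bash
python3 - <<'E'
from h import *
for i in range(3): f=grab('scene','s8')
s=telemetry.state();print(s['ee_pos'],s['ee_rot'],s['force'])
cv2.imwrite('pics/s8c.png',cv2.resize(f['pixels'][80:260,120:320,::-1],None,fx=3,fy=3))
E
```

```text
[ 495.42481059 -259.28638479  267.86716915] [179.70914538   0.37301651 -45.17783145] [-0.21848463 -0.06153334 -0.71694335]
```

View pics/s8c.png

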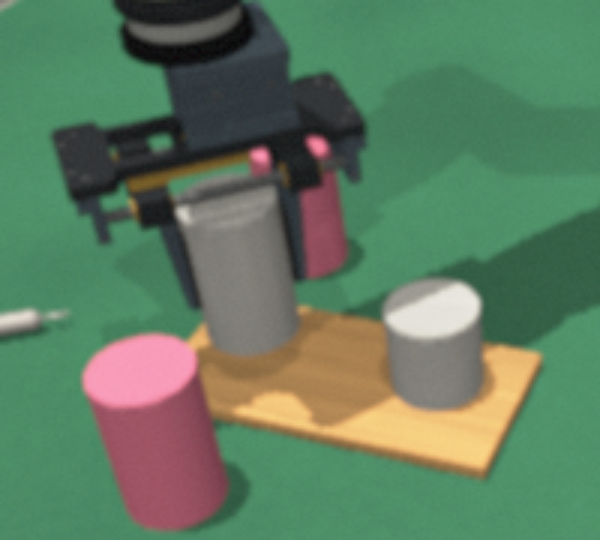

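Emit:
{"op": "jog_arm", "data": {
  "series": [
    [[0, 0, -4], [0, 0, 0], 0.4],
    [[0, 0, -10], [0, 0, 0], 0.4],
    [[0, 0, -17], [0, 0, 0], 0.4],
    [[0, 0, -21], [0, 0, 0], 0.4],
    [[0, 0, -23], [0, 0, 0], 0.4]
  ]
}}

```text
time_s: 14.32
ee_pos: [495.2, -259.1, 244.1]
ee_rot: [179.7, 0.4, -45.2]
force: [-0.0, -0.7, -1.6]
gripper_width: 62.1
```

Emit:
{"op": "jog_arm", "data": {
  "series": [
    [[0, 0, -1], [0, 0, 0], 0.4],
    [[0, 0, -2], [0, 0, 0], 0.4],
    [[0, 0, -2], [0, 0, 0], 0.4],
    [[0, 0, -2], [0, 0, 0], 0.4],
    [[0, 0, -2], [0, 0, 0], 0.4]
  ]
}}

```text
time_s: 14.73
ee_pos: [495.3, -259.2, 242.4]
ee_rot: [179.7, 0.4, -45.2]
force: [0.5, -0.4, -2.1]
gripper_width: 62.2
```

Emit:
{"op": "jog_arm", "data": {
  "series": [
    [[0, 0, -1], [0, 0, 0], 0.4],
    [[0, 0, -2], [0, 0, 0], 0.4],
    [[0, 0, -2.5], [0, 0, 0], 0.4],
    [[0, 0, -2.5], [0, 0, 0], 0.4],
    [[0, 0, -2.5], [0, 0, 0], 0.4]
  ]
}}

```text
time_s: 15.15
ee_pos: [495.3, -259.2, 239.8]
ee_rot: [179.7, 0.4, -45.2]
force: [0.5, 0.6, -1.5]
gripper_width: 62.3
```

Emit:
{"op": "jog_arm", "data": {
  "series": [
    [[0, 0, -0.5], [0, 0, 0], 0.4],
    [[0, 0, -1], [0, 0, 0], 0.4],
    [[0, 0, -1.5], [0, 0, 0], 0.4],
    [[0, 0, -1.5], [0, 0, 0], 0.4],
    [[0, 0, -1.5], [0, 0, 0], 0.4]
  ]
}}

```text
time_s: 15.57
ee_pos: [495.2, -259.2, 239.4]
ee_rot: [179.7, 0.4, -45.2]
force: [-2.4, 1.9, 6.7]
gripper_width: 62.5
```

```bash
python3 - <<'E'
from h import *
a=[]
for i in range(5): f=grab('scene','s9');a.append(f['state']['force'][2])
s=telemetry.state();print(s['ee_pos'],np.round(a,1))
cv2.imwrite('pics/s9c.png',cv2.resize(f['pixels'][140:230,160:260,::-1],None,fx=6,fy=6))
cv2.imwrite('pics/s2d.png',cv2.resize(load('s2')['pixels'][140:230,160:260,::-1],None,fx=6,fy=6))
E
```

```text
[ 495.21941211 -259.2037694   239.3743362 ] [6.7 6.1 6.1 6.4 6.7]
```

View pics/s9c.png

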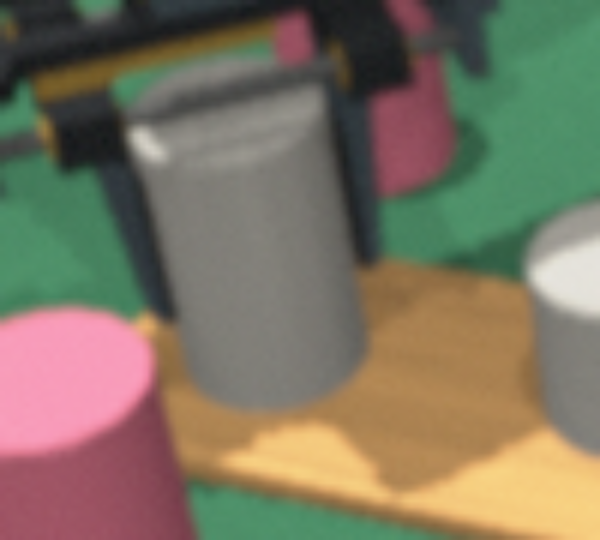

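View pics/s2d.png

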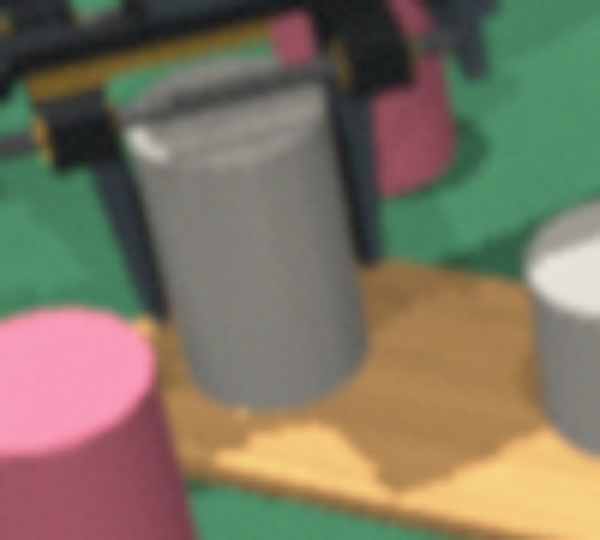

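The board carries the tin now (+6.5 N), and its outline matches the pre-lift picture. I open the jaws and retreat.

Emit:
{"op": "jog_arm", "data": {
  "series": [
    [[0, 0, 0], [0, 0, 0], 0.72],
    [[0, 0, 0], [0, 0, 0], 0.85],
    [[0, 0, 0], [0, 0, 0], 1],
    [[0, 0, 0], [0, 0, 0], 1],
    [[0, 0, 0], [0, 0, 0], 1]
  ]
}}

```text
time_s: 16.23
ee_pos: [495.3, -259.2, 239.2]
ee_rot: [179.7, 0.4, -45.2]
force: [0.2, -0.6, 0.5]
gripper_width: 89.3
```

Emit:
{"op": "jog_arm", "data": {
  "series": [
    [[0, 0, 0], [0, 0, 0], 1],
    [[0, 0, 4], [0, 0, 0], 1],
    [[0, 0, 12], [0, 0, 0], 1],
    [[0, 0, 22], [0, 0, 0], 1],
    [[0, 0, 32], [0, 0, 0], 1]
  ]
}}

```text
time_s: 16.65
ee_pos: [495.4, -259.3, 272.4]
ee_rot: [179.7, 0.4, -45.2]
force: [0.6, -0.9, -0.2]
gripper_width: 91.3
```

Emit:
{"op": "jog_arm", "data": {
  "series": [
    [[0, 0, 20], [0, 0, 0], 1],
    [[0, 0, 50], [0, 0, 0], 1],
    [[0, 0, 80], [0, 0, 0], 1],
    [[0, 0, 100], [0, 0, 0], 1],
    [[0, 0, 110], [0, 0, 0], 1]
  ]
}}

```text
time_s: 17.07
ee_pos: [495.6, -259.4, 387.0]
ee_rot: [179.8, -0.0, -45.2]
force: [-0.5, -0.3, 0.1]
gripper_width: 91.4
```

```bash
python3 - <<'E'
from h import *
s=telemetry.state();print(s['ee_pos'],s['force'],s['gripper_width'])
f=grab('scene','s10');w=grab('wrist','w10')
E
```

```text
[ 495.61722089 -259.39311536  387.00623035] [-0.53125955 -0.32918782  0.14117015] 91.43466742147886
```

View pics/s10.png

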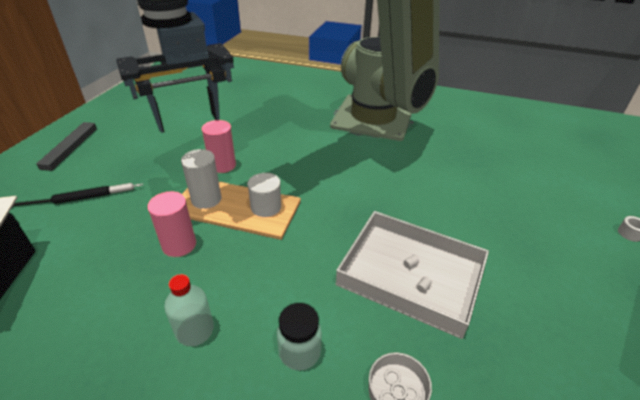

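View pics/w10.png

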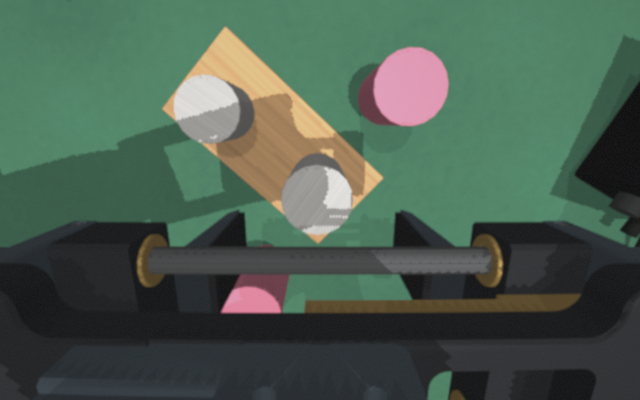

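The scene view shows the tall tin upright on the board, its top at (199,158) against (198.5,158.4) at the start. Both rollers lie in the tray at (411,261) and (425,284). The gripper is clear.

```bash
python3 - <<'E'
from h import *
np.set_printoptions(precision=1,suppress=True)
print(tri((load('s10'),(199.5,158.5)),(load('w10'),(317,199))), atz(load('s10'),(411,261),12),atz(load('s10'),(425,284),12))
print(env.job_done())
E
```

```text
(array([ 496. , -253.4,  117.6]), [2.9, 2.9]) [526.4 184.3  12. ] [570.9 214.6  12. ]
the job is handed in; nothing more can be done
None
```

I emptied the tall grey tin over the steel tray and stood it back mouth down on the board. The job is handed in after about 17 s of the 64 s allowed; no verdict was reported.

- **Lift and carry:** I gripped the tin at mid height and carried it upright in gentle steps. The weight reading held at about 2.4 N up to the tray, and the tray was still empty before the shake.
- **Shake:** One burst of ±20 mm along the jaw direction, with the tin's centre about 121 mm up, brought both rollers out. The weight fell to about 1.4 N, close to the 0.94 N the two rollers weigh.
- **Rollers:** Raising the tin showed both on the tray floor. They lie at about (526, 184) and (571, 215) mm, well inside the walls.
- **Tin:** Its top centre now measures (496, −253, 118) mm against (494, −256, 116) before. That is within the 2–3 mm measuring error and well inside the 25 mm allowed. It stands upright and the gripper is clear above it.

Two checks were less clean:

- **Force readings:** They scattered by about ±0.7 N, so I counted the rollers from the pictures rather than the weight.
- **Grasp offset:** The gripper closed about 4 mm off the measured tin centre in y. The before and after pictures show no shift.

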